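# Brake lever check on the bench stand

### The job

Check the red brake lever: with the gripper shut, press it from outside with the backs of the fingers in towards its bar until it stops solid, short of the bar, hold it there for about a second, let it spring right out, then press and hold it the same way a second time and leave it fully out. Press firmly but do not force it; do not grip anything, and do not touch its bar or grip. Leave the silver lever and everything else on the bench as it is.

Things in the scene. Friction and masses are not known exactly. Their poses are not given: they have to be found in the camera images.
- red_lever (a joint): red brake lever, turning about an upright axis at x 42, y -14 mm in the frame of red_stand. 0 = fully out (blade angled 0.25 rad away from the bar), grows as it is pressed in, solid stop at 0.30 rad; there the pressing point has moved 25 mm and the blade stands about 18 mm clear of the grip. A return spring pushes it out: at the pressing point about 2 N at the start and 6.5 N at the stop; let go, it springs out by itself.
- red_pad (a point): point on the outer face of the red lever's blade, at mid-height, where one presses, 85 mm from the pivot. The frame moves with the lever: x points straight out of the outer face (away from the bar; press along -x), -y along the blade to its free ball end (29 mm farther on, 18 mm across), z up. The blade is straight, 9 mm thick and 15 mm high; about 140 mm above the table.
- red_stand: bench stand that carries the red lever; fixed, only its place and yaw differ from run to run. Origin at the underside centre of its 130 x 130 x 12 mm dark base plate, on the table, z up. A post with a 44 mm blue clamp (x 0, y +15) holds a horizontal bar 140 mm above the table; the bar runs along -y of this frame, the lever lies on the +x side of the bar.
- red_bar: handlebar end on the red lever's stand: black rubber grip 30 mm in diameter (flange at the free end 38 mm) from y -25 to -151 mm, bare 22 mm tube at the other end. Origin on the bar's axis straight above the stand's origin, 140 mm above the table; same axes as the stand. Not to be touched. Nothing on the stand rises above 162 mm.
- silver_lever (a joint): silver brake lever, turning about an upright axis at x 42, y -14 mm in the frame of silver_stand. 0 = fully out (blade angled 0.25 rad away from the bar), grows as it is pressed in, solid stop at 0.30 rad; there the pressing point has moved 25 mm and the blade stands about 18 mm clear of the grip. A return spring pushes it out: at the pressing point about 2 N at the start and 6.5 N at the stop; let go, it springs out by itself. To be left alone.
- silver_pad (a point): point on the outer face of the silver lever's blade, at mid-height, where one presses, 85 mm from the pivot. The frame moves with the lever: x points straight out of the outer face (away from the bar; press along -x), -y along the blade to its free ball end (29 mm farther on, 18 mm across), z up. The blade is straight, 9 mm thick and 15 mm high; about 140 mm above the table.
- silver_stand: bench stand that carries the silver lever; fixed, only its place and yaw differ from run to run. Origin at the underside centre of its 130 x 130 x 12 mm dark base plate, on the table, z up. A post with a 44 mm blue clamp (x 0, y +15) holds a horizontal bar 140 mm above the table; the bar runs along -y of this frame, the lever lies on the +x side of the bar.
- oil: yellow oil bottle, 52 mm diameter, 130 mm tall, origin at its underside; bystander
- mug: blue mug, 80 mm diameter, 85 mm tall, origin at its underside; bystander
- screwdriver: orange-handled screwdriver lying on the table, along its x; bystander
- wrench: steel wrench lying on the table, along its x; bystander
- tin: small grease tin with green label, 50 mm diameter, 50 mm tall, origin at its underside, standing on the table under the red lever's grip or just behind it; bystander
- block: wooden block 70 x 35 x 20 mm lying on the table under the silver lever, origin at its underside; bystander
- collar: aluminium collar, 44 mm across, 18 mm high, lying on the table under the red lever, origin at its underside; bystander

How it is judged:
On the way, in this order (a step that is already met when the one before it is completed fails the run):
1. the red lever is pressed to its stop from outside by the fingers and held (value of joint red_lever above 0.27 rad and contact force between the fingers and red_lever above 3 N and x of the grasp point in the frame of red_pad above 0.001 m), for 0.8 s.
2. the red lever is let out fully (value of joint red_lever below 0.03 rad), for 0.1 s.
3. the red lever is pressed to its stop a second time and held (all of step 1), for 0.8 s.
At the end, for the whole second after the job is handed in: the red lever has been pressed to its stop (beyond 0.27 of 0.30 rad) and held there at least 0.8 s, twice, with a full release between; now it rests fully out (under 0.03 rad), the silver lever is out, and every loose thing is within 20 mm of where it stood (value of joint each of red_lever, silver_lever below 0.03 rad and velocity of joint red_lever below 0.05 rad/s and distance of each of oil, mug, screwdriver, wrench, tin, block, collar from where it was at the start of the episode below 0.02 m); the robot touches nothing.
It fails at once if the red lever is forced (more than 45 N) (contact force between the fingers and red_lever above 45 N).
It fails at once if the robot touches the red lever's bar or grip (more than 2 N) (contact force between any of the fingers, the arm and red_bar above 2 N).
It fails at once if the silver lever is pressed (value of joint silver_lever above 0.05 rad).
It fails at once if a loose thing on the bench is lifted, carried or pushed more than 20 mm (distance of any of oil, mug, screwdriver, wrench, tin, block, collar from where it was at the start of the episode above 0.02 m).
It also fails if it takes over 48 s, if anything falls off the work surface, if the arm or the gripper's body presses on something with over 40 N, if the wrist force passes 120 N, or if a joint passes its speed limit or range.

### The arm

A 7-joint arm with a two-finger parallel gripper is mounted at the origin on the work surface. World frame = base frame: x ahead of the robot, y to its left, z up, the work surface at z = 0. Lengths are in m, angles in rad, forces in N, time in s.
With the tool pointing down it reaches from about 0.35 to 0.9 m from the base axis. Payload 8.1 kg.
Tool frame: the origin (TCP) lies at the very end of the fingers, on their centre line; the grasp point (between the pads) lies 19 mm behind it; z points along the fingers, y is the line along which they close (so a half turn about z gives the same grasp; the last joint's range is limited). The gripper opens to 92 mm and grips with 3 to 60 N. Pads are 19 mm wide; open, the fingers measure 130 mm over their backs; the gripper's body (75 mm by 190 mm) begins 47 mm behind the grasp point.
Start: joints at [-1.244, 0.434, 0.025, 1.573, -0.012, 1.134, -0.075], TCP at [0.26, 0.568, 0.227] pointing down, gripper open.
Joint ranges: [-2.62, 2.62], [-0.44, 2.09], [-1.27, 1.32], [0.08, 2.57], [-1.32, 4.46], [0.12, 2], [-2.74, 2.74]. Speed limits (rad/s): [2.22, 2.22, 3.01, 3.01, 3.14, 3.14, 3.14].

### API

Orientations are given as a rotation vector (axis times angle).
In Python, from cell import readout, cams, job gives the robot as it stands.
- The arm moves only by the tool drive_tool, never from a script. Its argument "commands" is a list of rows, each a list of 3 entries, a list of its own where there are three numbers: the turn, a rotation vector about the tool's x, y, z in rad, then the shift along the tool's x, y, z in cm, then the gripper's target within -1 to 1 (fully open at 1, half-way at 0, shut at -1). A call has 1 to 20 rows; each row is the pose to reach, as a shift and turn from the pose commanded when the call began, along the tool's axes at that moment; what a row does not reach only later rows make up. A row lasts 1/12 s, in which the tool goes at most 41.7 mm and 7.16 degrees, less where a joint would pass 70% of its speed; a pose out of reach is approached as far as the arm can. A call with a gripper value outside its range is refused whole. The fingers move at their own pace and stop on an object; "newtons" is the grip in N (left out, the last holds). Time passes only in rows, so rows that repeat a pose let the fingers close. It gives the time, the measured TCP pose, the force, the opening and the grip force at its end, in the units of the state.
- readout.observe(): the state, without advancing time (a new reading comes with each control period).
- cams.get_image(name): name is "side" or "top"; returns the picture (400x640x3 uint8, blue, green, red); there is no depth.
- cams.camera_info(name): a dict with "camera_matrix" (3x3 intrinsics, pixels), "R" (3x3) and "t" (3): a world point X has camera coordinates R X + t. Camera axes: x right, y down, z forward; pixel columns grow to the right and rows downward; lengths in m; the calibration is good to about 2 mm. A picture is of the moment at which its call begins. camera_info takes no time and is no camera call.
- job.sign_off(): hands the job in; it is judged then, once.
The state is a dict: "clock": time; "joints": joint angles; "dq": joint speeds; "joint_efforts": joint torques, N m; "position": TCP position; "ee_rot": TCP orientation; "force": force on the tool from outside, world axes, zero at the start; "ft_torque": the same for the moment, N m; "width": opening from 0.0 (shut) to 1.0 (fully open); "gripper_force": force on a finger pad.
Only numpy, scipy, OpenCV 4.12 (cv2) and the standard library are available. Lean on these libraries where they do the work, as an engineer would, in place of code of your own. Each camera call takes 0.05 s, during which the arm holds its last target. There are 200 camera calls.

## Working session

There is one attempt and no reset: what is moved stays moved. The work goes in short steps, Python scripts to look and compute and a tool call to move; the robot and the scene stay as the last step left them, time stands still between calls to the robot, and variables do not carry over. Pictures are saved under pics/ and viewed, at most 10 in all, crops included, and the job is handed in when it is done.

Besides the shell and the picture viewer there is one more tool, called as name(argument=value, ...) on one line, values as JSON. drive_tool: Moves the arm, as the interface text tells. Its arguments: {"type":"object","properties":{"commands":{"type":"array"},"newtons":{"type":"number"}},"required":["commands"]}

```bash
mkdir -p pics
python3 - <<'E'
from cell import readout,cams
import cv2
s=readout.observe();print(s['clock'],s['position'],s['ee_rot'],s['width'],s['force'])
for n in('top','side'):
    cv2.imwrite(f'pics/{n}0.png',cams.get_image(n)); c=cams.camera_info(n)
    print(n,c, -c['R'].T@c['t'])
E
```

```text
0.0 [0.26029069 0.56767623 0.22595679] [-6.70072282e-01 -3.06909117e+00  2.40878406e-03] 0.9963198672723551 [ 0.09167288  0.24884742 -0.10927217]
top {'camera_matrix': array([[370.96254941,   0.        , 323.6100117 ],
       [  0.        , 370.96254941, 195.65363909],
       [  0.        ,   0.        ,   1.        ]]), 'R': array([[-2.78448965e-03, -9.99776798e-01,  2.09427958e-02],
       [-9.84018927e-01, -9.89328554e-04, -1.78061148e-01],
       [ 1.78042123e-01, -2.11039169e-02, -9.83796537e-01]]), 't': array([-0.02515554,  0.56950027,  1.1403682 ])} [ 3.57295427e-01 -5.20262338e-04  1.22382299e+00]
side {'camera_matrix': array([[452.89139607,   0.        , 315.17338388],
       [  0.        , 452.89139607, 198.31313891],
       [  0.        ,   0.        ,   1.        ]]), 'R': array([[ 0.97200281, -0.23430679,  0.01763118],
       [-0.11676363, -0.54677277, -0.82909939],
       [ 0.20390386,  0.80382826, -0.55882318]]), 't': array([-0.56078038,  0.1370228 ,  1.10012734])} [ 0.33675917 -0.94078776  0.7382694 ]
```

View pics/top0.png

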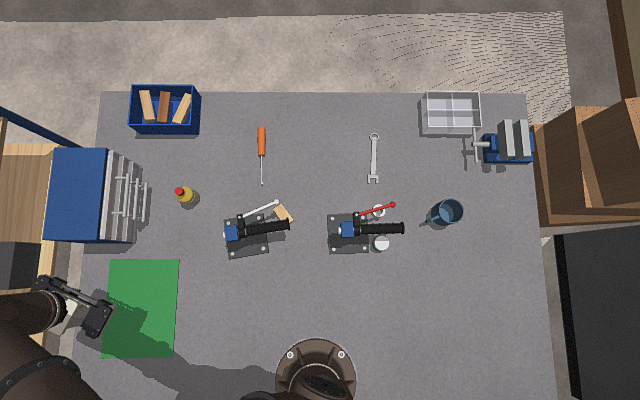

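View pics/side0.png

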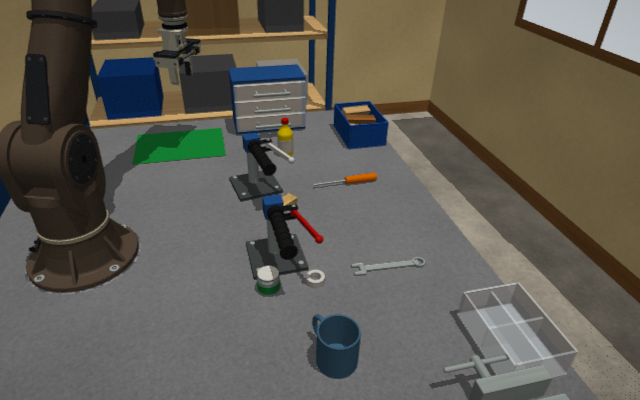

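```bash
cat > h.py <<'E'
import numpy as np,cv2
from cell import cams
def cam(n):
    c=cams.camera_info(n); return c['camera_matrix'],c['R'],c['t']
def back(n,uv,z):
    K,R,t=cam(n); d=R.T@np.linalg.solve(K,[*uv,1]); o=-R.T@t
    return o+d*(z-o[2])/d[2]
def proj(n,X):
    K,R,t=cam(n); return cv2.projectPoints(np.atleast_2d(np.float64(X)),cv2.Rodrigues(R)[0],t,K,None)[0][:,0]
def stand(p,L):   # stand-frame points to world, p=(x,y,yaw)
    c,s=np.cos(p[2]),np.sin(p[2]); L=np.atleast_2d(L)
    return np.c_[p[0]+c*L[:,0]-s*L[:,1],p[1]+s*L[:,0]+c*L[:,1],L[:,2]]
E
python3 - <<'E'
from h import *
from scipy.optimize import least_squares
obs={}
for n in('top','side'):
    im=cv2.imread(f'pics/{n}0.png').astype(int); b,g,r=im[...,0],im[...,1],im[...,2]
    m=(r>110)&(g<60)&(b<70); m[:, :250]=0
    k,lab,st,_=cv2.connectedComponentsWithStats(m.astype('uint8')); i=1+st[1:,4].argmax()
    ys,xs=np.where(lab==i); P=np.c_[xs,ys]+0.; print(n,st[i])
    o,d=P.mean(0),np.linalg.svd(P-P.mean(0))[2][0]; d*=np.sign(d[0]); s=(P-o)@d
    # end blob of the ball
    e=P[s>s.max()-6].mean(0); print(o,d,e,o+d*s.min(),o+d*s.max())
    W=[back(n,q,.14) for q in(o,e,o+d*s.max())]; v=W[1]-W[0]; print(np.round(W,4),'dir',np.arctan2(v[1],v[0]))
    obs[n]=(o,e)
E
```

```text
top [381 202  14   7  37]
[388.83783784 205.13513514] [ 0.95086629 -0.30960183] [391.86363636 204.13636364] [380.90789517 207.71712254] [394.13375207 203.41078675]
[[ 0.525  -0.2173  0.14  ]
 [ 0.528  -0.2264  0.14  ]
 [ 0.5302 -0.2332  0.14  ]] dir -1.2526845114997973
side [293 210  30  31 139]
[308.95683453 226.41007194] [0.67200574 0.74054594] [319.         237.73529412] [294.03596136 209.967367  ] [321.15847115 239.85619593]
[[ 0.5164 -0.1832  0.14  ]
 [ 0.5283 -0.2255  0.14  ]
 [ 0.531  -0.2332  0.14  ]] dir -1.2971510809569955
```

Run:
```python
import cv2
a=cv2.imread('pics/top0.png')[185:265,310:420]; cv2.imwrite('pics/tc.png',cv2.resize(a,None,fx=7,fy=7,interpolation=cv2.INTER_CUBIC))
```

```text
(no output)
```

View pics/tc.png

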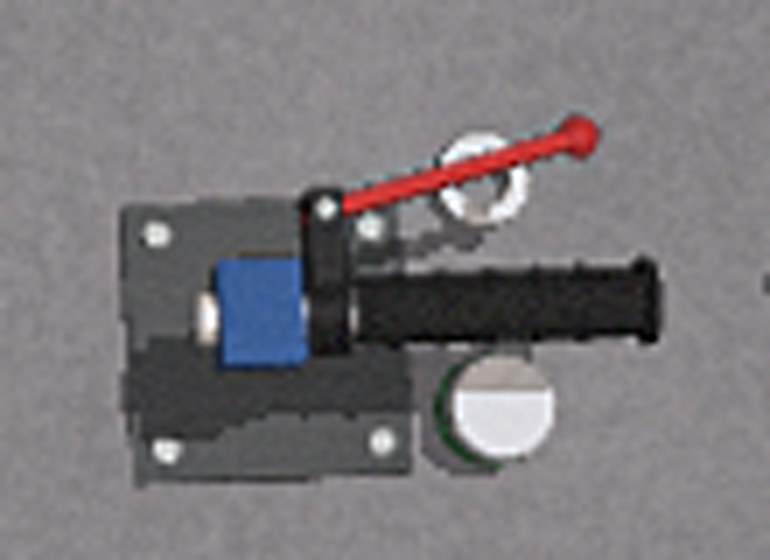

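Run:
```python
from h import *
from scipy.optimize import least_squares
c=lambda u,v:np.array([309.57+u/7,184.57+v/7])
pz=np.array([42,-14,0]); b=lambda d:pz+d*np.array([np.sin(.25),-np.cos(.25),0])
L=np.array([b(114)+[0,0,140],pz+[0,0,155],[0,-151,140],[-65,65,12],[-65,-65,12],[65,65,12]])/1e3
O=np.array([c(577,137),c(326,207),c(652,300),c(138,485),c(410,474),c(122,205)])
f=lambda p:np.r_[(proj('top',stand(p,L))-O).ravel(),(proj('side',stand(p,L[:1]))-[[318.5,237.3]]).ravel()]
r=least_squares(f,[.48,-.12,0],loss='soft_l1');p=r.x;print(p,np.round(f(p),1))
np.save('p.npy',p)
out=(b(85)+[0,0,140])/1e3; n=np.array([np.cos(.25),np.sin(.25),0])
a=p[2]
for q in(0,.15,.3):
    th=.25-q; u=np.array([np.sin(th),-np.cos(th),0]);n=np.array([np.cos(th),np.sin(th),0])
    for off in(0,4.5):
        P=stand(p,(pz+85*u+off*n+[0,0,140])/1e3)[0]; print(q,off,np.round(P,4),'normal ang',a+th)
```

```text
[ 0.45299422 -0.10467348  0.03735018] [-0.1  0.1 -0.3  0.2 -0.1  0.1 -0.7 -0.   0.5 -0.  -0.1  0.1  0.4  0.7]
0 0 [ 0.5196 -0.1986  0.14  ] normal ang 0.28735017944540014
0 4.5 [ 0.5239 -0.1973  0.14  ] normal ang 0.28735017944540014
0.15 0 [ 0.5071 -0.2013  0.14  ] normal ang 0.13735017944540015
0.15 4.5 [ 0.5116 -0.2007  0.14  ] normal ang 0.13735017944540015
0.3 0 [ 0.4944 -0.2021  0.14  ] normal ang -0.012649820554599844
0.3 4.5 [ 0.4989 -0.2021  0.14  ] normal ang -0.012649820554599844
```

drive_tool(commands=[[[0,0,0.6],[-30,-28.5,0],-1],[[0,0,0.6],[-30,-28.5,0],-1],[[0,0,0.6],[-30,-28.5,0],-1],[[0,0,0.6],[-30,-28.5,0],-1],[[0,0,0.6],[-30,-28.5,0],-1],[[0,0,0.6],[-30,-28.5,0],-1],[[0,0,1.14],[-60.7,-56.9,0],-1],[[0,0,1.14],[-60.7,-56.9,0],-1],[[0,0,1.14],[-60.7,-56.9,0],-1],[[0,0,1.14],[-60.7,-56.9,0],-1],[[0,0,1.14],[-60.7,-56.9,0],-1],[[0,0,1.14],[-60.7,-56.9,0],-1],[[0,0,1.14],[-60.7,-56.9,0],-1],[[0,0,1.14],[-60.7,-56.9,0],-1],[[0,0,1.14],[-60.7,-56.9,0],-1],[[0,0,1.14],[-60.7,-56.9,0],-1],[[0,0,1.14],[-60.7,-56.9,0],-1],[[0,0,1.14],[-60.7,-56.9,0],-1],[[0,0,1.14],[-60.7,-56.9,0],-1],[[0,0,1.14],[-60.7,-56.9,0],-1]])

```text
clock: 1.77
position: [0.5754, -0.204, 0.2263]
ee_rot: [-2.22, -2.222, 0.0]
force: [0.7, 0.6, 0.6]
width: 0.006
gripper_force: 0.0
```

drive_tool(commands=[[[0,0,0],[0.2,0,10.3],-1],[[0,0,0],[0.2,0,10.3],-1],[[0,0,0],[0.2,0,10.3],-1],[[0,0,0],[0.2,0,10.3],-1],[[0,0,0],[0.2,0,10.3],-1]])

```text
clock: 2.18
position: [0.5744, -0.1999, 0.1231]
ee_rot: [-2.219, -2.221, 0.002]
force: [-0.0, -0.8, 0.8]
width: 0.006
gripper_force: 0.0
```

Run:
```python
from h import *
a=cams.get_image('top')[160:260,310:430]; b=cams.get_image('side')[150:300,220:400]
a=cv2.resize(a,(600,500),interpolation=cv2.INTER_CUBIC);b=cv2.resize(b,(600,500),interpolation=cv2.INTER_CUBIC)
cv2.imwrite('pics/c1.png',cv2.resize(np.hstack([a,b]),(800,333)))
```

```text
(no output)
```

View pics/c1.png

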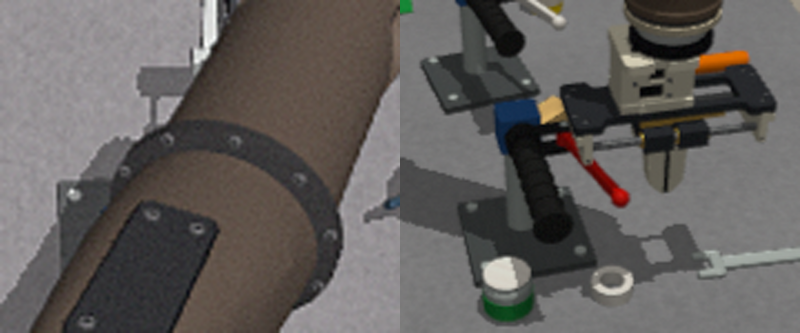

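drive_tool(commands=[[[0,0,0],[-0.2,-2.0,0],-1],[[0,0,0],[-0.2,-2.6,0],-1],[[0,0,0],[-0.2,-3.2,0],-1],[[0,0,0],[-0.2,-3.6,0],-1],[[0,0,0],[-0.2,-4.0,0],-1],[[0,0,0],[-0.2,-4.0,0],-1],[[0,0,0],[-0.2,-4.0,0],-1]])

```text
clock: 2.87
position: [0.5361, -0.202, 0.1243]
ee_rot: [2.219, 2.222, 0.002]
force: [2.9, -0.4, 1.4]
width: 0.005
gripper_force: 1.3
```

drive_tool(commands=[[[0,0,0],[0,-0.3,0],-1],[[0,0,0],[0,-0.6,0],-1],[[0,0,0],[0,-0.9,0],-1],[[0,0,0],[0,-1.2,0],-1],[[0,0,0],[0,-1.4,0],-1],[[0,0,0],[0,-1.4,0],-1],[[0,0,0],[0,-1.4,0],-1]])

```text
clock: 3.45
position: [0.5213, -0.2027, 0.1239]
ee_rot: [2.22, 2.221, 0.0]
force: [4.9, -3.1, -0.2]
width: 0.003
gripper_force: 2.4
```

drive_tool(commands=[[[0,0,0],[0,-0.1,0],-1],[[0,0,0],[0,-0.2,0],-1],[[0,0,0],[0,-0.2,0],-1],[[0,0,0],[0,-0.2,0],-1]])

```text
clock: 3.78
position: [0.5194, -0.2028, 0.1239]
ee_rot: [2.22, 2.221, 0.0]
force: [5.7, -3.6, -0.4]
width: 0.004
gripper_force: 2.6
```

drive_tool(commands=[[[0,0,0],[0,-0.1,0],-1],[[0,0,0],[0,-0.2,0],-1],[[0,0,0],[0,-0.2,0],-1],[[0,0,0],[0,-0.2,0],-1]])

```text
clock: 4.12
position: [0.5176, -0.2029, 0.1239]
ee_rot: [2.22, 2.221, 0.0]
force: [6.0, -3.1, -1.5]
width: 0.006
gripper_force: 2.8
```

drive_tool(commands=[[[0,0,0],[0,-0.1,0],-1],[[0,0,0],[0,-0.15,0],-1],[[0,0,0],[0,-0.15,0],-1],[[0,0,0],[0,-0.15,0],-1]])

```text
clock: 4.45
position: [0.5162, -0.203, 0.1239]
ee_rot: [2.219, 2.22, 0.0]
force: [6.2, -3.3, -1.8]
width: 0.005
gripper_force: 3.0
```

drive_tool(commands=[[[0,0,0],[0,-0.1,0],-1],[[0,0,0],[0,-0.15,0],-1],[[0,0,0],[0,-0.15,0],-1],[[0,0,0],[0,-0.15,0],-1]])

```text
clock: 4.78
position: [0.5149, -0.2031, 0.1239]
ee_rot: [2.219, 2.22, 0.0]
force: [7.2, -3.9, -1.1]
width: 0.004
gripper_force: 3.4
```

drive_tool(commands=[[[0,0,0],[0,-0.1,0],-1],[[0,0,0],[0,-0.15,0],-1],[[0,0,0],[0,-0.15,0],-1],[[0,0,0],[0,-0.15,0],-1]])

```text
clock: 5.12
position: [0.5144, -0.2031, 0.1241]
ee_rot: [2.218, 2.219, 0.002]
force: [9.7, -4.7, -4.7]
width: 0.005
gripper_force: 4.9
```

drive_tool(commands=[[[0,0,0],[0,-0.1,0],-1],[[0,0,0],[0,-0.1,0],-1],[[0,0,0],[0,-0.1,0],-1]])

```text
clock: 5.37
position: [0.5143, -0.2031, 0.1242]
ee_rot: [2.216, 2.219, 0.003]
force: [12.8, -5.2, -7.1]
width: 0.002
gripper_force: 6.3
```

Run:
```python
from h import *
b=cams.get_image('side')[170:270,240:360]
cv2.imwrite('pics/c2.png',cv2.resize(b,(720,600),interpolation=cv2.INTER_CUBIC))
p=np.load('p.npy');pz=np.array([42,-14,0])
for q in(.2,.25,.3):
    th=.25-q;print(q,(proj('side',stand(p,(pz+114*np.array([np.sin(th),-np.cos(th),0])+[0,0,140])/1e3))-[240,170])*6)
```

```text
0.2 [[413.48676973 424.54294308]]
0.25 [[397.65405323 427.42170487]]
0.3 [[381.56573105 429.79836695]]
```

View pics/c2.png

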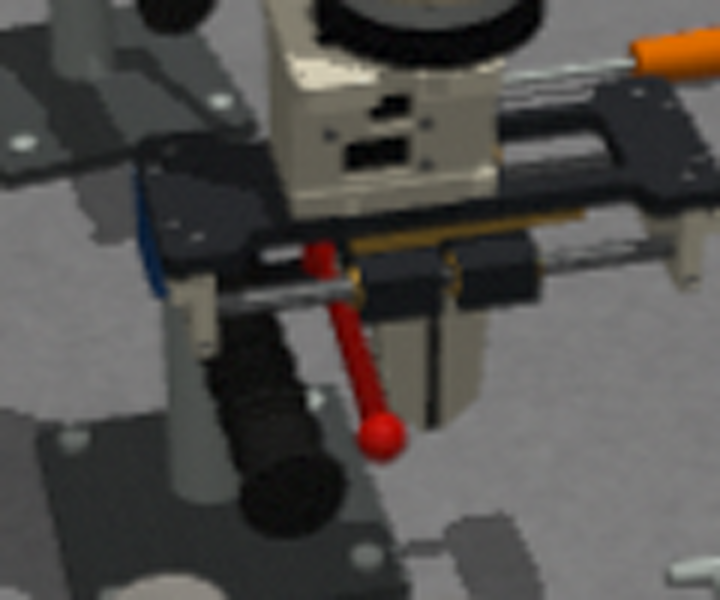

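The picture shows the ball at crop (381,437), which matches the predicted position for 0.30 rad, and there is a clear gap to the grip. The lever is at its stop, so I'll hold it there and then release.

drive_tool(commands=[[[0,0,0],[0,0,0],-1],[[0,0,0],[0,0,0],-1],[[0,0,0],[0,0,0],-1],[[0,0,0],[0,0,0],-1],[[0,0,0],[0,0,0],-1],[[0,0,0],[0,0,0],-1],[[0,0,0],[0,0,0],-1],[[0,0,0],[0,0,0],-1],[[0,0,0],[0,0,0],-1],[[0,0,0],[0,0,0],-1],[[0,0,0],[0,0,0],-1],[[0,0,0],[0,0,0],-1]])

```text
clock: 6.42
position: [0.5143, -0.2031, 0.1241]
ee_rot: [2.216, 2.219, 0.003]
force: [13.5, -5.2, -6.9]
width: 0.007
gripper_force: 6.3
```

drive_tool(commands=[[[0,0,0],[0,1,0],-1],[[0,0,0],[0,2,0],-1],[[0,0,0],[0,3,0],-1],[[0,0,0],[0,4,0],-1],[[0,0,0],[0,4.5,0],-1],[[0,0,0],[0,4.5,0],-1],[[0,0,0],[0,4.5,0],-1],[[0,0,0],[0,4.5,0],-1],[[0,0,0],[0,4.5,0],-1],[[0,0,0],[0,4.5,0],-1],[[0,0,0],[0,4.5,0],-1],[[0,0,0],[0,4.5,0],-1]])

```text
clock: 7.42
position: [0.5564, -0.2021, 0.1238]
ee_rot: [2.221, 2.222, 0.0]
force: [-0.6, 0.7, -0.3]
width: 0.008
gripper_force: 0.0
```

Run:
```python
from h import *
b=cams.get_image('side')[170:270,240:360]
cv2.imwrite('pics/c3.png',cv2.resize(b,(720,600),interpolation=cv2.INTER_CUBIC))
p=np.load('p.npy');pz=np.array([42,-14,0])
for q in(0,.05):
    th=.25-q;print(q,(proj('side',stand(p,(pz+114*np.array([np.sin(th),-np.cos(th),0])+[0,0,140])/1e3))-[240,170])*6)
```

```text
0 [[473.29472913 408.26456289]]
0.05 [[458.9632953  413.01855695]]
```

View pics/c3.png

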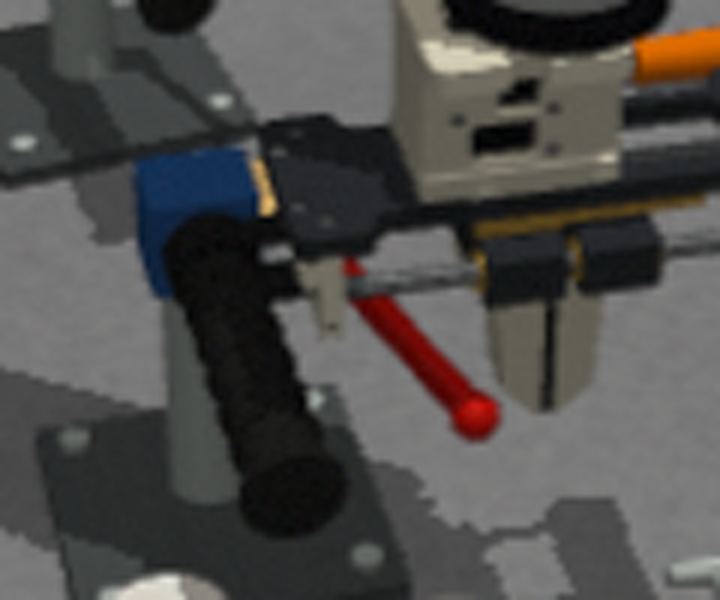

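The ball is at crop (475,415), so the lever is fully out and the fingers are clear of it. I'll press the second time to the same commanded pose, 4.5 cm back.

drive_tool(commands=[[[0,0,0],[0,-0.8,0],-1],[[0,0,0],[0,-1.4,0],-1],[[0,0,0],[0,-1.9,0],-1],[[0,0,0],[0,-2.4,0],-1],[[0,0,0],[0,-2.9,0],-1],[[0,0,0],[0,-3.3,0],-1],[[0,0,0],[0,-3.7,0],-1],[[0,0,0],[0,-4.0,0],-1],[[0,0,0],[0,-4.2,0],-1],[[0,0,0],[0,-4.35,0],-1],[[0,0,0],[0,-4.45,0],-1],[[0,0,0],[0,-4.5,0],-1],[[0,0,0],[0,-4.5,0],-1]])

```text
clock: 8.55
position: [0.5143, -0.2032, 0.1245]
ee_rot: [2.216, 2.218, 0.004]
force: [11.5, -5.5, -6.6]
width: 0.006
gripper_force: 5.6
```

drive_tool(commands=[[[0,0,0],[0,0,0],-1],[[0,0,0],[0,0,0],-1],[[0,0,0],[0,0,0],-1],[[0,0,0],[0,0,0],-1],[[0,0,0],[0,0,0],-1],[[0,0,0],[0,0,0],-1],[[0,0,0],[0,0,0],-1],[[0,0,0],[0,0,0],-1],[[0,0,0],[0,0,0],-1],[[0,0,0],[0,0,0],-1],[[0,0,0],[0,0,0],-1],[[0,0,0],[0,0,0],-1],[[0,0,0],[0,0,0],-1]])

```text
clock: 9.63
position: [0.5144, -0.2032, 0.1245]
ee_rot: [2.216, 2.219, 0.003]
force: [12.1, -4.8, -4.9]
width: 0.003
gripper_force: 5.6
```

Same stop position and force as the first press. Now I'll release and back well clear, then rise.

drive_tool(commands=[[[0,0,0],[0,1,0],-1],[[0,0,0],[0,2,0],-1],[[0,0,0],[0,3,0],-1],[[0,0,0],[0,4,0],-1],[[0,0,0],[0,5,0],-1],[[0,0,0],[0,6,0],-1],[[0,0,0],[0,6,0],-1],[[0,0,0],[0,6,-3],-1],[[0,0,0],[0,6,-6],-1],[[0,0,0],[0,6,-10],-1],[[0,0,0],[0,6,-10],-1],[[0,0,0],[0,6,-10],-1],[[0,0,0],[0,6,-10],-1],[[0,0,0],[0,6,-10],-1]])

```text
clock: 10.8
position: [0.5707, -0.2017, 0.2224]
ee_rot: [-2.219, -2.221, 0.002]
force: [-0.2, 1.2, 0.6]
width: 0.002
gripper_force: 0.0
```

Run:
```python
from h import *
cv2.imwrite('pics/s4.png',cams.get_image('side'))
```

```text
(no output)
```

View pics/s4.png

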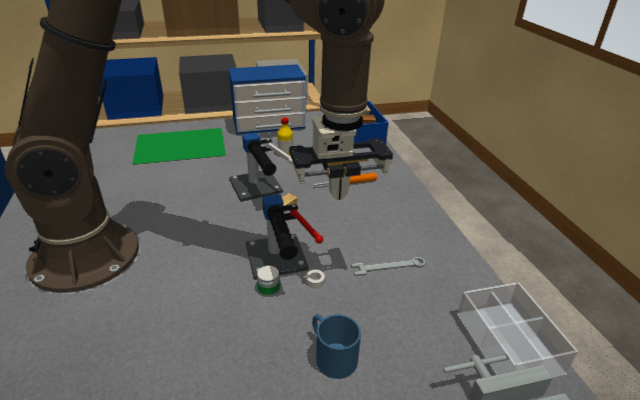

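The red lever is fully out, with its ball at (319,238) as at the start. Everything else is in place and the gripper is clear, so I'm handing in.

```bash
python3 -c "
from cell import job
print(job.sign_off())"
```

```text
the job is handed in; nothing more can be done
None
```

I pressed the red lever to its stop and held it for about a second, twice, at about 12–13 N with a full release between; it is now fully out, nothing else on the bench looks moved, and the job is handed in (the hand-in reported no verdict).

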